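# Shim the gap under a hold-down bar and hold it closed

### The job

The module in the hold-down fixture is too low for the fixture's sprung foot: with the bar open, stack spacer plates flat and centred on its lid, one at a time, until the gap is filled, using no more than needed (one too few and the foot does not touch the stack, one too many and the bar will not come fully down) and leaving spare plates on the bench clear of the fixture. Then swing the bar over, press it fully down onto its rest post so that the stack pushes the sprung foot well in, and finish while still holding the bar pressed down there with the fingers. Leave the tape roll, the wick spool and the cutters where they are.

Things in the scene. Friction and masses are not known exactly. Their poses are not given: they have to be found in the camera images.
- nest (a point): point on the bench at the middle of the fixed hold-down fixture, under the sprung foot; the module there is centred on it. Its axes are the fixture's: z up, +y to the hinge, x along the hinge axis. Round the module: an aluminium frame 8 mm high, strips at x = +-38 to +-50 mm; two hinge cheeks 82 mm high at y = 65 to 95 mm, x within +-21 mm.
- hinge (a point): middle of the bar's hinge axis, 80 mm from the nest along the fixture's +y and 68 mm above the bench.
- rest_post (a point): top of the upright round rest post, 16 mm thick and 62 mm high, 50 mm from the nest along the fixture's -y; the bar's end comes down on it.
- clamp_bar (a joint): angle of the hold-down bar, rad: 0 = level, fully down, reaching from the hinge over nest and post; it grows as the bar swings up; 1.57 = upright, 2.0 = leaning back (its stop); starts open. Dark steel, 145 mm long from the hinge axis, 22 mm wide, 12 mm thick (its middle plane holds the axis), 250 g. The hinge is stiff (0.2 N m): the bar stays where it is left.
- press_point (a point): point in the middle of the bar's upper face (the face turned away from the nest when the bar is upright), 115 mm from the hinge axis, where it can be pushed; 74 mm above the bench when the bar is down.
- plunger (a joint): how far the bar's sprung foot is pushed in, m: 0 = out, 0.009 = its end; spring 1700 N/m. With the right number of plates about 0.006 when the bar is fully down (10 N at the foot, about 8 N to press at press_point); one plate too few leaves it 2 mm clear, one too many stops the bar 5 mm high. Released, the bar springs up a little.
- foot (a point): centre of the underside of the sprung foot's round black rubber tip, 18 mm wide, on a 10 mm steel rod under the bar, 80 mm from the hinge axis. With the bar fully down and the foot fully out it stands 38 mm above the bench.
- module_low: radio module, a milled aluminium box 46 x 60 mm with a flat grey lid and a small brass connector on each 60 mm side (to x = +-33 mm), 20 mm high, fixed; origin: centre of its underside. One of the three modules (drawn anew each time) stands in the fixture under the bar; the other two only wait on the bench beside it.
- module_mid: radio module, a milled aluminium box 46 x 60 mm with a flat grey lid and a small brass connector on each 60 mm side (to x = +-33 mm), 28 mm high, fixed; origin: centre of its underside. One of the three modules (drawn anew each time) stands in the fixture under the bar; the other two only wait on the bench beside it.
- module_high: radio module, a milled aluminium box 46 x 60 mm with a flat grey lid and a small brass connector on each 60 mm side (to x = +-33 mm), 36 mm high, fixed; origin: centre of its underside. One of the three modules (drawn anew each time) stands in the fixture under the bar; the other two only wait on the bench beside it.
- shim_0: one of three equal slotted spacer plates of plain steel, 30 x 44 x 8 mm, lying flat on the bench, 55 to 90 g; origin: centre of its underside (of the 30 x 44 mm outline). Its y axis runs along the 44 mm, its z axis up; an 8 mm wide slot is open to its +y end. Grip it across the 30 mm width (x axis).
- shim_1: one of three equal slotted spacer plates of plain steel, 30 x 44 x 8 mm, lying flat on the bench, 55 to 90 g; origin: centre of its underside (of the 30 x 44 mm outline). Its y axis runs along the 44 mm, its z axis up; an 8 mm wide slot is open to its +y end. Grip it across the 30 mm width (x axis).
- shim_2: one of three equal slotted spacer plates of plain steel, 30 x 44 x 8 mm, lying flat on the bench, 55 to 90 g; origin: centre of its underside (of the 30 x 44 mm outline). Its y axis runs along the 44 mm, its z axis up; an 8 mm wide slot is open to its +y end. Grip it across the 30 mm width (x axis).
- kapton_roll: bystander: roll of amber tape lying flat, 74 mm across, 14 mm high; origin: centre of its underside
- wick_spool: bystander: small flat spool, 55 mm across, 12 mm high; origin: centre of its underside
- flush_cutter: bystander: hand cutters with red grips lying flat, 131 x 46 x 11 mm; origin: centre of its underside
Not all that is in view belongs to the job. Leave any blue or green look-alike of the shim_2 alone.

How it is judged:
On the way:
1. the right number of plates lies stacked flat and centred on the module's lid, let go, with the bar still open (value of joint clamp_bar above 0.4 rad and ((horizontal distance between shim_0 and nest below 0.012 m and height (world z) of shim_0 between 0.0335 and 0.0385 m and angle between shim_0's own z axis and vertical below 0.08 rad and contact force between the fingers and shim_0 below 0.3 N) or (horizontal distance between shim_1 and nest below 0.012 m and height (world z) of shim_1 between 0.0335 and 0.0385 m and angle between shim_1's own z axis and vertical below 0.08 rad and contact force between the fingers and shim_1 below 0.3 N) or (horizontal distance between shim_2 and nest below 0.012 m and height (world z) of shim_2 between 0.0335 and 0.0385 m and angle between shim_2's own z axis and vertical below 0.08 rad and contact force between the fingers and shim_2 below 0.3 N))), for 0.2 s.
At the end, for the whole second after the job is handed in: Bar angle under 0.03 rad, fingers pressing it with over 3 N; foot pushed in over 3.5 mm, bearing with over 3 N on the top plate: flat (0.08 rad), underside 33.5-38.5 mm up, within 12 mm of the nest; each plate within 12 mm of the nest or over 70 mm away (value of joint clamp_bar below 0.03 rad and value of joint plunger above 0.0035 m and contact force between the fingers and clamp_bar above 3 N and ((horizontal distance between shim_0 and nest below 0.012 m and height (world z) of shim_0 between 0.0335 and 0.0385 m and angle between shim_0's own z axis and vertical below 0.08 rad and contact force between plunger and shim_0 above 3 N) or (horizontal distance between shim_1 and nest below 0.012 m and height (world z) of shim_1 between 0.0335 and 0.0385 m and angle between shim_1's own z axis and vertical below 0.08 rad and contact force between plunger and shim_1 above 3 N) or (horizontal distance between shim_2 and nest below 0.012 m and height (world z) of shim_2 between 0.0335 and 0.0385 m and angle between shim_2's own z axis and vertical below 0.08 rad and contact force between plunger and shim_2 above 3 N)) and (horizontal distance between shim_0 and nest below 0.012 m or horizontal distance between shim_0 and nest above 0.07 m) and (horizontal distance between shim_1 and nest below 0.012 m or horizontal distance between shim_1 and nest above 0.07 m) and (horizontal distance between shim_2 and nest below 0.012 m or horizontal distance between shim_2 and nest above 0.07 m)); the arm keeps its last pose, push and grip.
It fails at once if the tape roll, the wick spool or the cutters are moved by more than 30 mm (distance of any of kapton_roll, wick_spool, flush_cutter from where it was at the start of the episode above 0.03 m).
It also fails if it takes over 72 s, if anything falls off the work surface, if the arm or the gripper's body presses on something with over 40 N, if the wrist force passes 120 N, or if a joint passes its speed limit or range.

### The arm

A 6-joint arm with a two-finger parallel gripper is mounted at the origin on a cart in front of the work surface, level with it; the furniture and walls round the work are solid. World frame = base frame: x ahead of the robot, y to its left, z up, the work surface at z = 0. Lengths are in m, angles in rad, forces in N, time in s.
With the tool pointing down it reaches from about 0.375 to 0.975 m from the base axis. Payload 3.8 kg.
Tool frame: the origin (TCP) lies midway between the tips of the shut fingers; the grasp point (between the pads) lies 19 mm behind it; z points along the fingers, y is the line along which they close (so a half turn about z gives the same grasp; the last joint's range is limited). The gripper opens to 88 mm and grips with 3 to 60 N. Pads are 18 mm wide; open, the fingers measure 123 mm over their backs; the gripper's body (75 mm by 187 mm) begins 45 mm behind the grasp point.
Start: joints at [1.232, 0.264, 1.604, -0, 1.274, -0.037], TCP at [0.201, 0.644, 0.215] pointing down, gripper open.
Joint ranges: [-2.63, 2.63], [-0.94, 2.18], [0.31, 2.57], [-1.31, 4.45], [0, 2.66], [-2.55, 2.55]. Speed limits (rad/s): [2.57, 2.57, 3.14, 3.14, 3.14, 3.14].

### API

Orientations are given as a rotation vector (axis times angle).
In Python, from cell import manip, inverse_kinematics, cams, order gives the robot as it stands. Calls block until the motion is done:
- manip.move_pose(position, orientation): joint-space move of the TCP to a pose.
- manip.move_linear(position, rate=0.15, rot=None): straight line of the TCP; rot=None keeps the orientation; rate is the mean speed in m/s.
- manip.set_joints(angles): joint-space move.
- manip.set_gripper(opening, force=None): finger opening in m; force is the grip in N (None keeps the last); returns when the fingers have stopped.
- manip.dwell(seconds).
- inverse_kinematics(position, orientation): joint angles nearest the present ones, or None.
- manip.state(): the state.
- cams.capture(name): name is "side" or "top" or "wrist"; returns a dict with "image" (420x560x3 uint8, blue, green, red), "z_map" (420x560 float32, m along the optical axis (not along the pixel's ray), 0 where there is no reading), "intrinsics" (3x3 intrinsics, pixels), "position" and "orientation" of the camera in the world; the wrist camera has in their place "T_tool_cam" (4x4, takes a point from camera to tool coordinates, whose origin is the TCP and whose axes are the flange's). Camera axes: x right, y down, z forward; pixel columns grow to the right and rows downward; lengths in m; the calibration is good to about 2 mm. A picture is of the moment at which its call begins: read the wrist's pose just before it.
A pose or a line that the arm cannot do raises manip.IKError and nothing moves.
- order.close_job(): hands the job in; it is judged then, once.
The state is a dict: "clock": time; "joint_pos": joint angles; "joint_velocities": joint speeds; "tau": joint torques, N m; "tool_pos": TCP position; "tcp_rot": TCP orientation; "contact_force": force on the tool from outside, world axes, zero at the start; "moment": the same for the moment, N m; "gripper_width": finger opening in m; "grasp_force": force on a finger pad.
Only numpy, scipy, OpenCV 4.12 (cv2) and the standard library are available. Lean on these libraries where they do the work, as an engineer would, in place of code of your own. Each camera call takes 0.05 s, during which the arm holds its last target. There are 200 camera calls.

## Working session

There is one attempt and no reset: what is moved stays moved. The work goes in short steps, each a Python script; the robot and the scene stay as the last script left them, time stands still between calls to the robot, and variables do not carry over. Pictures are saved under pics/ and viewed, at most 10 in all, crops included, and the job is handed in when it is done.

```bash
mkdir -p pics; ls; cat > h.py <<'E'
import numpy as np, cv2
from scipy.spatial.transform import Rotation as R
from cell import manip, inverse_kinematics, cams, order
def rot(o):
    o=np.array(o,float)
    return o if o.shape==(3,3) else (R.from_quat(o).as_matrix() if o.size==4 else R.from_rotvec(o).as_matrix())
def snap(n):
    s=manip.state(); c=cams.capture(n)
    if n=='wrist':
        T=np.eye(4);T[:3,:3]=rot(s['tcp_rot']);T[:3,3]=s['tool_pos'];T=T@np.array(c['T_tool_cam'])
    else:
        T=np.eye(4);T[:3,:3]=rot(c['orientation']);T[:3,3]=c['position']
    return c,T
def cloud(c,T):
    z=c['z_map'];K=np.array(c['intrinsics']);v,u=np.mgrid[:z.shape[0],:z.shape[1]]
    p=np.stack([(u-K[0,2])/K[0,0]*z,(v-K[1,2])/K[1,1]*z,z],-1)
    P=p@T[:3,:3].T+T[:3,3]; P[z==0]=np.nan
    return P
E
python3 - <<'E'
from h import *
for n in ['top','side']:
    c,T=snap(n); cv2.imwrite(f'pics/{n}0.png',c['image']); P=cloud(c,T); np.save(f'{n}0.npy',P); print(n,T.round(3).tolist(),np.array(c['intrinsics']).tolist(),c['orientation'])
print(manip.state())
E
```

```text
pics
top [[-0.008, -0.99, 0.141, 0.378], [-1.0, 0.01, 0.013, -0.095], [-0.014, -0.141, -0.99, 1.222], [0.0, 0.0, 0.0, 1.0]] [[503.47915932753017, 0.0, 275.72647703353886], [0.0, 503.47915932753017, 207.6305556647298], [0.0, 0.0, 1.0]] [-2.13235728  2.1509989  -0.13808416]
side [[0.984, -0.09, 0.156, 0.405], [-0.179, -0.541, 0.822, -0.789], [0.011, -0.836, -0.548, 0.536], [0.0, 0.0, 0.0, 1.0]] [[405.90496809636807, 0.0, 289.6094099706145], [0.0, 405.90496809636807, 206.3193598596297], [0.0, 0.0, 1.0]] [-2.14498851  0.18786496 -0.11619747]
{'clock': 0.1, 'joint_pos': array([ 1.23203351e+00,  2.64688693e-01,  1.60519745e+00,  1.37977268e-05,
        1.27367871e+00, -3.68918064e-02]), 'joint_velocities': array([ 3.19276680e-04, -1.51064604e-03, -3.16429811e-03,  5.71063569e-04,
       -2.86359812e-05,  1.06365345e-03]), 'tau': array([ 6.33624131e-04, -5.03619540e+01, -3.58072186e+01,  7.30250753e-02,
        2.33276625e-02, -3.44517571e-05]), 'tool_pos': array([0.20045381, 0.64385476, 0.2139268 ]), 'tcp_rot': array([-4.72328260e-01, -3.10549611e+00,  3.03919307e-03]), 'contact_force': array([-0.12693552, -0.56290445, -0.54503726]), 'moment': array([0.05188512, 0.00204153, 0.02024954]), 'grasp_force': 0.0, 'gripper_width': 0.0881507798317725}
```

View pics/top0.png

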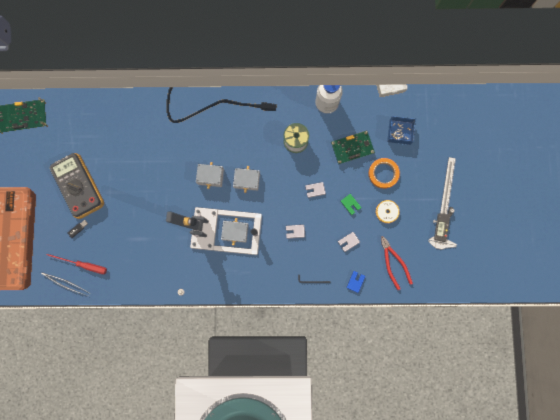

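View pics/side0.png

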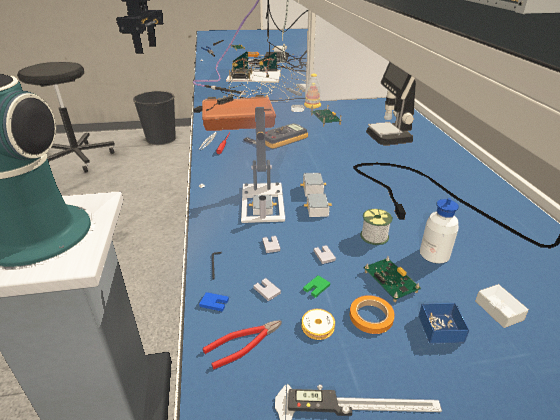

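The top view shows the fixture at about (228,232), with the hinge on the left, the post at (255,232) and the module at (235,231). The plain steel plates are at (316,190), (296,232) and (349,242). The green (351,205) and blue (356,282) look-alikes are not to be touched. I'll confirm in a crop and measure.

```bash
python3 - <<'E'
from h import *
P=np.load('top0.npy'); im=cv2.imread('pics/top0.png')
hsv=cv2.cvtColor(im,cv2.COLOR_BGR2HSV)
cr=cv2.resize(im[165:270,185:370],None,fx=4.2,fy=4.2,interpolation=cv2.INTER_CUBIC);cv2.imwrite('pics/crop0.png',cr)
for (u,v) in [(316,190),(296,232),(349,242),(351,205),(356,282)]:
    w=P[v-18:v+18,u-18:u+18]; s=hsv[v-18:v+18,u-18:u+18]
    m=((w[...,2]>0.004)&(w[...,2]<0.016)&(s[...,1]<110)).astype(np.uint8)
    n,l,st,ce=cv2.connectedComponentsWithStats(m); 
    if n<2: print('none',u,v);continue
    k=1+np.argmax(st[1:,4]); q=w[l==k]
    r=cv2.minAreaRect((q[:,:2]*1000).astype(np.float32)); print((u,v),st[k,4],'z',np.nanmedian(q[:,2]).round(4),'rect',np.round(r[0],1),np.round(r[1],1),round(r[2],1),'cent',q[:,:2].mean(0).round(4))
for nm,b in {'mod':(225,225,245,240),'m1':(203,170,216,180),'m2':(240,174,253,185),'bench':(270,255,290,270)}.items():
    w=P[b[1]:b[3],b[0]:b[2]].reshape(-1,3); print(nm,np.nanmedian(w,0).round(4), np.nanpercentile(w[:,2],[5,95]).round(4))
# frame: low points 
w=P[195:265,180:275]; m=(w[...,2]>0.005)&(w[...,2]<0.012)
n,l,st,ce=cv2.connectedComponentsWithStats(m.astype(np.uint8)); k=1+np.argmax(st[1:,4]); q=w[l==k]
r=cv2.minAreaRect((q[:,:2]*1000).astype(np.float32)); print('frame',r, q[:,2].mean())
m=(w[...,2]>0.055)&(w[...,2]<0.066); q=w[m]; print('post-ish',q[::3].round(3).tolist()[:40])
m=(w[...,2]>0.075); q=w[m]; print('high',len(q),np.nanmin(q,0),np.nanmax(q,0))
E
```

```text
(316, 190) 200 z 0.0084 rect [ 597.1 -173.4] [34.6 47.6] 5.1 cent [ 0.5962 -0.1764]
(296, 232) 192 z 0.0083 rect [ 494.2 -124.3] [35.5 43.7] 5.0 cent [ 0.4939 -0.1265]
(349, 242) 205 z 0.0082 rect [ 467.5 -253.8] [30.4 44.3] 32.9 cent [ 0.4684 -0.2548]
(351, 205) 4 z 0.0046 rect [ 591.7 -292.8] [8.8 1.3] 31.4 cent [ 0.592  -0.2926]
(356, 282) 3 z 0.0046 rect [ 412.1 -293.4] [2.4 2.5] 78.8 cent [ 0.4123 -0.2939]
mod [0.4915 0.0204 0.0205] [0.0167 0.0244]
m1 [0.6294 0.0798 0.037 ] [0.0325 0.041 ]
m2 [ 0.619  -0.0083  0.0287] [0.0249 0.0321]
bench [ 0.4198 -0.0874  0.0008] [-0.0032  0.0045]
frame ((497.0137939453125, 38.41721725463867), (172.2729034423828, 102.7950668334961), 84.48001861572266) 0.008863649974045946
post-ish [[0.521, 0.084, 0.064], [0.497, -0.027, 0.061], [0.494, -0.025, 0.065], [0.494, -0.034, 0.064], [0.492, -0.027, 0.061], [0.492, -0.034, 0.061], [0.49, -0.027, 0.062], [0.49, -0.034, 0.06], [0.487, -0.027, 0.061], [0.487, -0.034, 0.059], [0.485, -0.027, 0.063], [0.484, 0.114, 0.064], [0.483, -0.025, 0.06], [0.483, -0.032, 0.06], [0.482, 0.092, 0.058]]
high 315 [0.48172818 0.0845703  0.07510497] [0.52342171 0.12299449 0.17369553]
```

View pics/crop0.png

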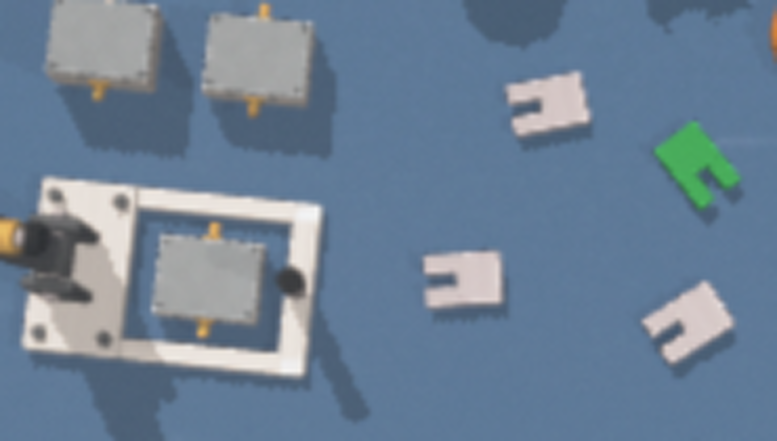

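All three plates show as plain steel with slots to the left. The fixture holds the 20 mm module (lid at z = 0.0205), so plates sit at 20, 28 and 36 mm and all three are needed. I'll refine with the wrist camera.

```bash
cat >> h.py <<'E'
def down(p,a):
    """rotvec, tool z down, tool y along world angle a (or a+pi), with last joint nearest its middle"""
    best=None
    for b in (a,a+np.pi):
        y=np.array([np.cos(b),np.sin(b),0]);z=np.array([0,0,-1.]);o=R.from_matrix(np.c_[np.cross(y,z),y,z]).as_rotvec()
        q=inverse_kinematics(p,o)
        if q is not None and (best is None or abs(q[5])<best[0]): best=(abs(q[5]),o)
    return best[1]
E
python3 - <<'E'
from h import *
ax=np.deg2rad(-5.5)
p=[0.40,0.35,0.40]; manip.move_pose(p,down(p,ax))
for i,p in enumerate([[0.5,-0.02,0.33],[0.52,-0.18,0.33]]):
    manip.move_pose(p,down(p,ax)); c,T=snap('wrist'); cv2.imwrite(f'pics/w{i}.png',c['image']); np.save(f'w{i}.npy',cloud(c,T)); print(T.round(3).tolist(),manip.state()['clock'],manip.state()['joint_pos'].round(2))
a,b=cv2.imread('pics/w0.png'),cv2.imread('pics/w1.png'); cv2.imwrite('pics/w01.png',cv2.resize(np.vstack([a,b]),None,fx=.7,fy=.7))
E
```

```text
[[0.995, -0.092, -0.025, 0.506], [-0.095, -0.962, -0.257, 0.046], [-0.0, 0.258, -0.966, 0.5], [0.0, 0.0, 0.0, 1.0]] 3.0833 [-0.09 -0.12  1.81  0.    1.46  0.01]
[[0.995, -0.093, -0.025, 0.526], [-0.096, -0.962, -0.256, -0.114], [-0.001, 0.257, -0.966, 0.499], [0.0, 0.0, 0.0, 1.0]] 3.8167 [-0.38 -0.02  1.72  0.    1.45 -0.28]
```

View pics/w01.png

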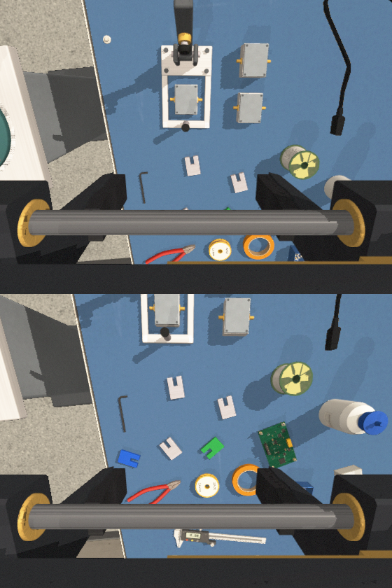

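The wrist views (at 0.7 scale) show the module at (186,98) with the post at (186,127) below it. In the lower view the three steel plates are at (175,387), (226,407) and (172,447), and the green (210,447) and blue (128,459) ones are distinct from them.

```bash
python3 - <<'E'
from h import *
def rects(i,boxes):
    P=np.load(f'w{i}.npy'); im=cv2.imread(f'pics/w{i}.png')
    hsv=cv2.cvtColor(im,cv2.COLOR_BGR2HSV)
    for nm,(u,v,h),zlo,zhi,zt in boxes:
        w=P[v-h:v+h,u-h:u+h]; s=hsv[v-h:v+h,u-h:u+h]
        m=((w[...,2]>zlo)&(w[...,2]<zhi)&(s[...,1]<90)).astype(np.uint8)
        m=cv2.morphologyEx(m,cv2.MORPH_OPEN,np.ones((3,3)))
        n,l,st,ce=cv2.connectedComponentsWithStats(m); k=1+np.argmax(st[1:,4]); q=w[l==k]
        # 4-fit at sub-pixel: hull rect
        r=cv2.minAreaRect((q[:,:2]*1000).astype(np.float32))
        d=q[:,:2].mean(0)*1000-np.array(r[0])
        print(nm,len(q),'z',np.median(q[:,2]).round(4),'c',np.round(r[0],1),'size',np.round(r[1],1),'ang',round(r[2],1),'mean-c',d.round(1))
rects(0,[('mod',(265,141,45),.014,.027,.02),('post',(265,182,16),.055,.07,.062),('p296',(274,236,22),.0035,.014,.008),('p316',(341,260,22),.0035,.014,.008),('frame',(265,120,90),.004,.0125,.008)])
rects(1,[('p296',(250,133,22),.0035,.014,.008),('p316',(323,161,22),.0035,.014,.008),('p349',(245,219,22),.0035,.014,.008),('post',(235,55,18),.055,.07,.062)])
E
```

```text
mod 1373 z 0.0197 c [492.7  19.1] size [58.7 44.9] ang 84.6 mean-c [0.3 0.6]
post 108 z 0.0616 c [487.6 -29.6] size [13.6 14.7] ang 85.8 mean-c [-0.2 -0.1]
p296 451 z 0.0077 c [ 492.3 -126.5] size [29.8 44.5] ang 2.7 mean-c [ 0.2 -0.9]
p316 434 z 0.0077 c [ 594. -177.] size [29.9 44.3] ang 10.5 mean-c [ 0.2 -1.1]
frame 3697 z 0.0088 c [494.9  40.6] size [162.7 100.1] ang 83.7 mean-c [1.2 9.2]
p296 579 z 0.0078 c [ 492.4 -126.8] size [30.  43.7] ang 3.5 mean-c [ 0.1 -1.4]
p316 552 z 0.0078 c [ 594.3 -177.3] size [30.  44.3] ang 10.2 mean-c [ 0.2 -1.3]
p349 487 z 0.0077 c [ 466.4 -255.5] size [30.4 44.1] ang 31.2 mean-c [ 1.  -0.8]
post 138 z 0.0617 c [487.4 -30.9] size [14.7 13.8] ang 85.6 mean-c [0.2 0.2]
```

```bash
cat >> h.py <<'E'
NEST=np.array([0.4925,0.0194]); AX=np.deg2rad(-5.4)
PL=[((.4924,-.1267),3.1),((.5942,-.1772),10.3),((.4664,-.2555),31.2)]
def pick(i):
    (x,y),a=PL[i]; o=down([x,y,.1],np.deg2rad(a))
    manip.set_gripper(.046,20); manip.move_pose([x,y,.10],o)
    manip.move_linear([x,y,.03],rate=.2); manip.move_linear([x,y,.003],rate=.05)
    f=manip.state()['contact_force']; manip.set_gripper(.02,20); s=manip.state()
    print('grip',i,s['gripper_width'],s['grasp_force'],f.round(2))
    manip.move_linear([x,y,.12],rate=.25)
def place(zl):
    o=down([*NEST,.12],AX); manip.move_pose([*NEST,.12],o)
    print('held',manip.state()['gripper_width'])
    manip.move_linear([*NEST,zl+.014],rate=.2); f0=manip.state()['contact_force']
    manip.move_linear([*NEST,zl+.0038],rate=.03); print('df',(manip.state()['contact_force']-f0).round(2))
    manip.set_gripper(.044); manip.dwell(.1); manip.move_linear([*NEST,.12],rate=.2); print('t',manip.state()['clock'])
def stack(nm,lo,hi):
    p=[.495,-.03,.30]; manip.move_pose(p,down(p,AX)); c,T=snap('wrist'); cv2.imwrite(f'pics/{nm}.png',c['image']); P=cloud(c,T)
    m=((P[...,2]>lo)&(P[...,2]<hi)&(np.linalg.norm(P[...,:2]-NEST,axis=-1)<.037)).astype(np.uint8); m=cv2.morphologyEx(m,cv2.MORPH_OPEN,np.ones((3,3)))
    q=P[m>0]; r=cv2.minAreaRect((q[:,:2]*1000).astype(np.float32)); A=np.c_[q[:,:2]-NEST,np.ones(len(q))]; k=np.linalg.lstsq(A,q[:,2],rcond=None)[0]
    print(nm,len(q),np.round(r[0],1),np.round(r[1],1),round(r[2],1),'plane',k.round(4))
E
python3 - <<'E'
from h import *
pick(0); place(.020); stack('s1',.0245,.033)
E
```

```text
grip 0 0.020476128296804483 0.0 [-0.43  0.06 -0.37]
held 0.019988735640402978
df [ 0.5   0.8  -0.26]
t 10.8583
s1 0 [0. 0.] [0. 0.] 0.0 plane [0. 0. 0.]
```

```bash
python3 - <<'E'
from h import *
p=[.4924,-.165,.22]; manip.move_pose(p,down(p,np.deg2rad(3.1)))
s=manip.state();print(s['tool_pos'],s['clock'],s['gripper_width'])
c,T=snap('wrist'); cv2.imwrite('pics/chk.png',c['image']); P=cloud(c,T)
m=((P[...,2]>.0035)&(P[...,2]<.014)&(np.linalg.norm(P[...,:2]-[.4924,-.1267],axis=-1)<.045)).astype(np.uint8); q=P[m>0]
print(len(q),cv2.minAreaRect((q[:,:2]*1000).astype(np.float32)),np.median(q[:,2]))
E
```

```text
[ 0.4917974  -0.16415519  0.21867845] 12.3583 0.044050926680041264
941 ((492.2416076660156, -126.44161987304688), (29.550085067749023, 43.3777961730957), 3.26686429977417) 0.007714618997519629
```

View pics/chk.png

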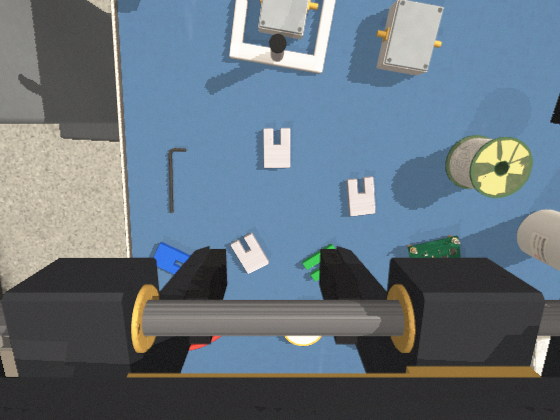

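The plate at (277,148) hasn't moved, so the fingers closed above it. I'll check where the tips really are in the tool frame, then watch the descent.

```bash
python3 - <<'E'
from h import *
s=manip.state(); c,T=snap('wrist'); P=cloud(c,T)
Tt=np.eye(4);Tt[:3,:3]=rot(s['tcp_rot']);Tt[:3,3]=s['tool_pos']
Q=(P-Tt[:3,3])@Tt[:3,:3]
for b in [(250,300,190,226),(250,300,322,350)]:
    w=Q[b[0]:b[1],b[2]:b[3]].reshape(-1,3); w=w[(w[:,2]<.05)]; print(len(w),w[np.argsort(-w[:,2])[:200:20]].round(4).tolist())
x,y=.4924,-.1267
manip.set_gripper(.046,20);manip.move_pose([x,y,.10],down([x,y,.1],np.deg2rad(3.1)))
for z in (.03,.003): manip.move_linear([x,y,z],rate=.1);manip.dwell(.2);s=manip.state();print(s['tool_pos'].round(4),s['tcp_rot'].round(3),s['contact_force'].round(2))
manip.set_gripper(.026,20);s=manip.state();print(s['tool_pos'].round(4),s['gripper_width'],s['grasp_force'],s['clock'])
E
```

```text
1762 [[0.0076, -0.0272, -0.0235], [0.0078, -0.0264, -0.0254], [0.0081, -0.0281, -0.0262], [0.008, -0.0298, -0.0271], [0.0078, -0.0237, -0.0278], [0.0085, -0.0241, -0.0283], [0.0082, -0.0281, -0.0288], [-0.009, -0.0228, -0.0293], [0.0082, -0.0265, -0.03], [0.0098, -0.0353, -0.0305]]
1390 [[0.0076, 0.0269, -0.0236], [0.008, 0.0224, -0.0258], [0.0081, 0.0249, -0.0274], [0.0085, 0.022, -0.0284], [0.0077, 0.0251, -0.0289], [0.0095, 0.032, -0.0298], [0.0081, 0.0274, -0.031], [0.0093, 0.0321, -0.0315], [0.0081, 0.025, -0.032], [0.0083, 0.0276, -0.0325]]
[ 0.4931 -0.1269  0.0308] [2.16e+00 2.28e+00 1.00e-03] [ 0.2   0.36 -0.38]
[ 0.493  -0.1269  0.0037] [2.16e+00 2.28e+00 1.00e-03] [-0.13  0.13 -0.19]
[ 0.4924 -0.1267  0.003 ] 0.026119367850761827 0.0 15.4167
```

```bash
python3 - <<'E'
from h import *
c,T=snap('side'); P=cloud(c,T)
q=np.load('side0.npy'); d=np.linalg.norm(P[...,:2]-[.4924,-.1267],axis=-1)
cv2.imwrite('pics/sidec.png',cv2.resize(c['image'][150:290,180:370],None,fx=4,fy=4,interpolation=cv2.INTER_CUBIC))
m=(d<.06)&(P[...,2]>.009)&(P[...,2]<.05)
w=P[m]; print(np.c_[np.argwhere(m)[:,::-1],w.round(4)][np.argsort(w[:,2])][:400:20].tolist())
c,T=snap('wrist'); P=cloud(c,T); s=manip.state(); Q=(P-s['tool_pos'])@rot(s['tcp_rot'])
for sg in (-1,1):
    w=Q[(Q[...,2]<.0)&(Q[...,2]>-.06)&(np.sign(Q[...,1])==sg)&(abs(Q[...,0])<.02)&(abs(Q[...,1])<.04)]; print(len(w),w[np.argsort(-w[:,2])[:300:30]].round(4).tolist())
E
```

```text
[[277.0, 237.0, 0.5043, -0.1324, 0.0248], [277.0, 235.0, 0.5044, -0.1321, 0.0297], [283.0, 234.0, 0.5163, -0.1357, 0.0335], [277.0, 233.0, 0.5041, -0.1345, 0.0367], [257.0, 233.0, 0.4637, -0.131, 0.0391], [277.0, 231.0, 0.504, -0.1352, 0.0423], [259.0, 233.0, 0.4669, -0.1397, 0.0452], [284.0, 228.0, 0.5184, -0.1353, 0.0481]]
3455 [[0.0041, -0.0033, -0.0003], [-0.0045, -0.0011, -0.0032], [-0.0015, -0.008, -0.0035], [0.0124, -0.0068, -0.0036], [0.0025, -0.0122, -0.0038], [-0.0048, -0.0118, -0.0038], [0.0098, -0.0131, -0.0039], [-0.0158, -0.0038, -0.004], [-0.0065, -0.0145, -0.004], [-0.0024, -0.0123, -0.0041]]
3380 [[0.0146, 0.0042, -0.0], [0.0029, 0.0021, -0.0033], [0.0135, 0.0103, -0.0036], [0.0019, 0.0126, -0.0037], [0.0179, 0.0092, -0.0038], [-0.0153, 0.0043, -0.0039], [-0.0158, 0.0102, -0.004], [-0.0105, 0.0026, -0.004], [-0.0036, 0.0042, -0.0041], [0.0104, 0.015, -0.0041]]
```

View pics/sidec.png

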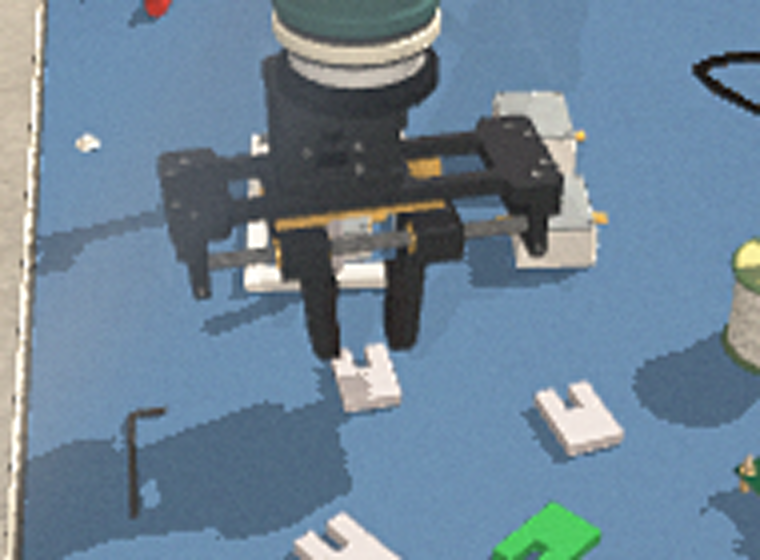

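The side crop shows both fingertips (at about (325,350) and (400,345)) hovering about 20 mm above the plate. The true tips are therefore about 20 mm behind the reported TCP. I'll find the offset with a guarded touch on the bench.

```bash
python3 - <<'E'
from h import *
x,y=.4924,-.1267
manip.set_gripper(.046,20); f0=manip.state()['contact_force'][2]
z=-.009; manip.move_linear([x,y,z],rate=.1)
while z>-.028:
    z-=.0015; manip.move_linear([x,y,z],rate=.04); s=manip.state(); f=s['contact_force'][2]-f0
    print(round(z,4),s['tool_pos'][2].round(4),f.round(2),end=' | ')
    if abs(f)>3: break
s=manip.state(); print(s['clock'])
E
```

```text
-0.0105 -0.0103 0.68 | -0.012 -0.012 0.82 | -0.0135 -0.0136 1.68 | -0.015 -0.0151 -0.01 | -0.0165 -0.0166 0.84 | -0.018 -0.0181 1.38 | -0.0195 -0.0196 0.16 | -0.021 -0.0211 0.14 | -0.0225 -0.0226 0.22 | -0.024 -0.0232 7.77 | 18.7667
```

Contact came at TCP z ≈ −0.0228, so the tips sit 22.8 mm behind the reported TCP. This matches the wrist-camera reading, and I'm applying it everywhere.

```bash
sed -i 's/\[x,y,\.10\],o/[x,y,.08],o/; s/\[x,y,\.03\],rate=\.2/[x,y,.005],rate=.2/; s/\[x,y,\.003\],rate=\.05/[x,y,OFF+.0028],rate=.06/; s/\[x,y,\.12\],rate=\.25/[x,y,.085],rate=.25/; s/,zl+\.014\]/,zl+OFF+.012]/; s/,zl+\.0038\]/,zl+OFF+.0036]/; s/\[\*NEST,\.12\]/[*NEST,.085]/g' h.py; sed -i 's/^NEST=/OFF=-.0228; NEST=/' h.py; sed -n '/^OFF/,$p' h.py
python3 - <<'E'
from h import *
x,y=PL[0][0]
manip.move_linear([x,y,OFF+.0028],rate=.05); manip.set_gripper(.02,20); s=manip.state(); print(s['gripper_width'],s['grasp_force'])
if s['gripper_width']>.027:
    manip.move_linear([x,y,.085],rate=.25); place(.020); stack('s1',.0245,.033)
E
```

```text
OFF=-.0228; NEST=np.array([0.4925,0.0194]); AX=np.deg2rad(-5.4)
PL=[((.4924,-.1267),3.1),((.5942,-.1772),10.3),((.4664,-.2555),31.2)]
def pick(i):
    (x,y),a=PL[i]; o=down([x,y,.1],np.deg2rad(a))
    manip.set_gripper(.046,20); manip.move_pose([x,y,.08],o)
    manip.move_linear([x,y,.005],rate=.2); manip.move_linear([x,y,OFF+.0028],rate=.06)
    f=manip.state()['contact_force']; manip.set_gripper(.02,20); s=manip.state()
    print('grip',i,s['gripper_width'],s['grasp_force'],f.round(2))
    manip.move_linear([x,y,.085],rate=.25)
def place(zl):
    o=down([*NEST,.085],AX); manip.move_pose([*NEST,.085],o)
    print('held',manip.state()['gripper_width'])
    manip.move_linear([*NEST,zl+OFF+.012],rate=.2); f0=manip.state()['contact_force']
    manip.move_linear([*NEST,zl+OFF+.0036],rate=.03); print('df',(manip.state()['contact_force']-f0).round(2))
    manip.set_gripper(.044); manip.dwell(.1); manip.move_linear([*NEST,.085],rate=.2); print('t',manip.state()['clock'])
def stack(nm,lo,hi):
    p=[.495,-.03,.30]; manip.move_pose(p,down(p,AX)); c,T=snap('wrist'); cv2.imwrite(f'pics/{nm}.png',c['image']); P=cloud(c,T)
    m=((P[...,2]>lo)&(P[...,2]<hi)&(np.linalg.norm(P[...,:2]-NEST,axis=-1)<.037)).astype(np.uint8); m=cv2.morphologyEx(m,cv2.MORPH_OPEN,np.ones((3,3)))
    q=P[m>0]; r=cv2.minAreaRect((q[:,:2]*1000).astype(np.float32)); A=np.c_[q[:,:2]-NEST,np.ones(len(q))]; k=np.linalg.lstsq(A,q[:,2],rcond=None)[0]
    print(nm,len(q),np.round(r[0],1),np.round(r[1],1),round(r[2],1),'plane',k.round(4))
0.029353758254888035 19.999969974160194
held 0.029659161204568945
df [ 0.98  1.46 -0.85]
t 22.6583
s1 707 [491.5  19.5] [42.8 29.3] 84.9 plane [ 0.0017 -0.0057  0.0278]
```

Plate 1 is centred and flat, with its top at 27.8 mm. Next are plates 2 and 3.

```bash
python3 - <<'E'
from h import *
for i,z in ((1,.028),(2,.036)):
    pick(i)
    if manip.state()['gripper_width']<.027: print('MISS'); break
    place(z)
else: stack('s3',.0405,.048)
E
```

```text
grip 1 0.02942563319350103 20.00011146068573 [-0.36  0.52 -0.18]
held 0.02937716938578465
df [ 0.86 -0.46 -0.35]
t 29.8417
grip 2 0.02939034529780308 20.000039264559746 [0.42 0.03 0.57]
held 0.029317171984217415
df [-0.68  0.35 -0.64]
t 36.1917
s3 782 [491.5  18.8] [43.7 28.8] 84.6 plane [-0.0056  0.0001  0.0437]
```

The full stack is flat and centred, with its top at 43.7 mm. Now the bar: I'll measure its angle and plan an arc from behind.

```bash
cat >> h.py <<'E'
XF=np.array([np.cos(AX),np.sin(AX),0]); YF=np.array([-np.sin(AX),np.cos(AX),0]); ZF=np.array([0,0,1.]); N3=np.array([*NEST,0])
def toF(P): return (P-N3)@np.c_[XF,YF,ZF]
def push(th,r,d0,gap=0,sgn=1,phi=None):
    """TCP pose with the fingertip corner on the bar's upper face at angle th, radius r"""
    phi=max(th-d0,0) if phi is None else phi; d=th-phi
    n=np.array([np.sin(th),np.cos(th)]); C=np.array([.08,.068])+r*np.array([-np.cos(th),np.sin(th)])+(.006+gap)*n
    t=np.array([-np.sin(phi),-np.cos(phi)]); e=np.array([-np.cos(phi),np.sin(phi)])
    p=C-.009*np.sign(d)*e+(-OFF)*t if d>1e-6 else C-OFF*t
    w=lambda v:v[0]*YF+v[1]*ZF
    y=sgn*XF; z=w(t); return N3+w(p), R.from_matrix(np.c_[np.cross(y,z),y,z]).as_rotvec()
E
python3 - <<'E'
from h import *
F=toF(np.load('side0.npy')); m=(abs(F[...,0])<.013)&(F[...,2]>.09)&(F[...,2]<.25)&(F[...,1]>0)&(F[...,1]<.2); q=F[m]
print(len(q), q[:,2].max())
for z in np.arange(.09,.22,.02):
    s=q[abs(q[:,2]-z)<.006]; 
    if len(s): print(z.round(2),np.median(s,0).round(3),end=' ')
print(manip.state()['clock'])
for d0 in (.3,.6,.9):
  for sg in (1,-1):
    print(d0,sg,[ (lambda q:None if q is None else np.round(q,2).tolist())(inverse_kinematics(*push(th,.12,d0,sgn=sg))) for th in (2.0,1.6,1.2,.8,.4,0)])
E
```

```text
476 0.2083442332691574
0.09 [0.001 0.083 0.093] 0.11 [0.001 0.086 0.11 ] 0.13 [0.    0.091 0.13 ] 0.15 [0.001 0.075 0.152] 0.17 [0.002 0.102 0.17 ] 0.19 [0.002 0.107 0.191] 0.21 [0.001 0.112 0.207] 37.125
0.3 1 [[0.71, 0.88, 1.63, -0.95, 2.12, 1.07], [0.65, 0.6, 1.76, -0.83, 1.85, 1.0], [0.53, 0.34, 1.89, -0.69, 1.55, 0.87], [0.31, 0.13, 2.01, -0.48, 1.25, 0.62], [0.02, 0.03, 2.1, -0.12, 1.02, 0.17], [-0.09, 0.08, 2.15, -0.0, 0.91, 0.0]]
0.3 -1 [[0.71, 0.88, 1.63, -0.95, 2.12, -2.07], [0.65, 0.6, 1.76, -0.83, 1.85, -2.14], [0.53, 0.34, 1.89, -0.69, 1.55, -2.27], [0.31, 0.13, 2.01, -0.48, 1.25, -2.52], None, None]
0.6 1 [[0.71, 0.72, 1.66, -0.83, 1.94, 1.03], [0.61, 0.44, 1.8, -0.7, 1.67, 0.92], [0.42, 0.19, 1.93, -0.52, 1.38, 0.72], [0.14, 0.02, 2.05, -0.22, 1.13, 0.33], [-0.05, 0.02, 2.11, -0.0, 1.01, 0.04], [-0.09, 0.08, 2.15, -0.0, 0.91, 0.0]]
0.6 -1 [[0.71, 0.72, 1.66, -0.83, 1.94, -2.11], [0.61, 0.44, 1.8, -0.7, 1.67, -2.22], [0.42, 0.19, 1.93, -0.52, 1.38, -2.43], None, None, None]
0.9 1 [[0.68, 0.56, 1.71, -0.71, 1.76, 0.98], [0.53, 0.28, 1.85, -0.55, 1.48, 0.81], [0.28, 0.06, 1.98, -0.3, 1.23, 0.49], [0.01, -0.01, 2.07, -0.0, 1.09, 0.1], [-0.05, 0.02, 2.11, -0.0, 1.01, 0.04], [-0.09, 0.08, 2.15, -0.0, 0.91, 0.0]]
0.9 -1 [[0.68, 0.56, 1.71, -0.71, 1.76, -2.17], [0.53, 0.28, 1.85, -0.55, 1.48, -2.33], None, None, None, None]
```

The bar stands at θ ≈ 1.84. The d0 = 0.6 path is feasible all the way, so I'll push the bar down to θ ≈ 0.15 with force checks.

```bash
python3 - <<'E'
from h import *
manip.set_gripper(0.0,20)
p,o=push(1.84,.122,.6,gap=.08)
manip.move_pose([p[0],p[1]-.06,.40],o)
manip.move_linear(p,rate=.3)
p,o=push(1.84,.122,.6,gap=.02); manip.move_linear(p,rate=.2)
f0=manip.state()['contact_force']; print(manip.state()['clock'])
for th in np.linspace(1.8,.15,16):
    p,o=push(th,.122-.007*(1.8-th)/1.65,.6); manip.move_linear(p,rate=.1,rot=o)
    s=manip.state(); f=s['contact_force']-f0; print(round(th,2),f.round(1),round(s['clock'],1))
    if np.linalg.norm(f)>30: print('STOP');break
c,T=snap('side'); cv2.imwrite('pics/bar.png',cv2.resize(c['image'][60:270,170:430],None,fx=3,fy=2.85))
E
```

```text
40.2667
1.8 [ 0.9 -0.2 -0.4] 40.7
1.69 [ 0.2 -0.4 -0.1] 40.9
1.58 [ 0.5  0.5 -0.1] 41.2
1.47 [-0.4 -1.1  0. ] 41.4
1.36 [ 0.3 -0.9 -1. ] 41.7
1.25 [-0.3 -0.3  0.1] 42.0
1.14 [-0.2 -0.5 -0.3] 42.2
1.03 [-0.5 -0.8 -0.2] 42.5
0.92 [0.4 0.2 0.5] 42.7
0.81 [-0.1 -0.6  0.3] 43.0
0.7 [-1.2 -1.  -0.4] 43.2
0.59 [-0.4 -0.5  0. ] 43.5
0.48 [-0.7 -0.6 -0.6] 43.8
0.37 [-0.5 -0.7 -0.5] 44.1
0.26 [-0.1  0.4  0.7] 44.3
0.15 [-0.7  0.6 -0.2] 44.6
```

View pics/bar.png

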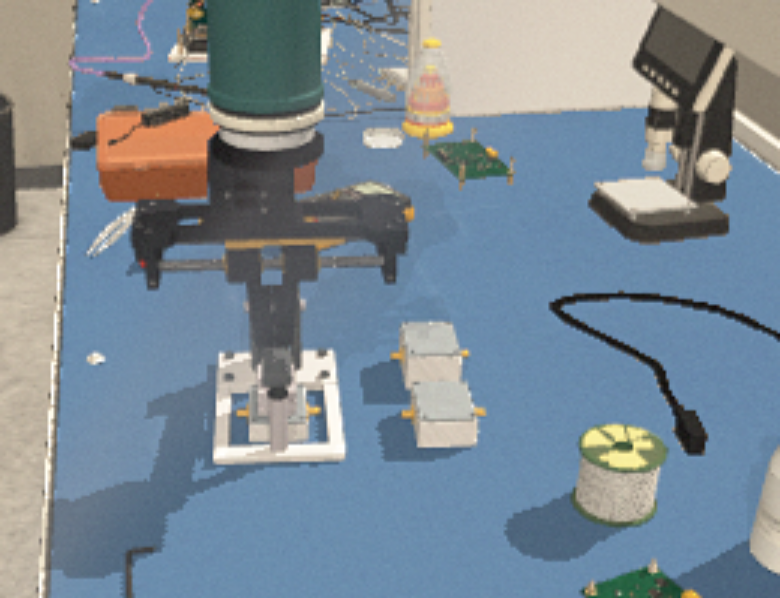

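The fingers are over the fixture at (275,340) with the post in front at (278,420). The bar itself isn't clearly visible, so I'll locate it in the depth data.

```bash
python3 - <<'E'
from h import *
s=manip.state(); print(toF(s['tool_pos']).round(4))
for n in ('side','top','wrist'):
    c,T=snap(n); F=toF(cloud(c,T)); m=(abs(F[...,0])<.010)&(F[...,1]>-.09)&(F[...,1]<.16)&(F[...,2]>.03)&(F[...,2]<.25); q=F[m]; print(n,len(q))
    for y in np.arange(-.08,.16,.02):
        w=q[abs(q[:,1]-y)<.01]
        if len(w): print(y.round(2),len(w),np.percentile(w[:,2],[2,50,98]).round(3),end='; ')
    print()
    if n=='wrist': cv2.imwrite('pics/wb.png',c['image'])
E
```

```text
[-0.0002 -0.0238  0.0683]
side 791
-0.06 250 [0.032 0.083 0.248]; -0.04 467 [0.061 0.172 0.227]; -0.02 68 [0.033 0.081 0.136]; 0.0 3 [0.078 0.08  0.16 ]; 0.06 3 [0.074 0.074 0.075]; 
top 0

wrist 25700
-0.04 509 [0.1   0.137 0.151]; -0.02 3881 [0.08  0.117 0.171]; 0.0 13583 [0.079 0.18  0.197]; 0.02 1764 [0.076 0.078 0.08 ]; 0.04 1842 [0.075 0.077 0.078]; 0.06 1959 [0.073 0.075 0.077]; 0.08 2152 [0.073 0.077 0.08 ]; 0.1 10 [0.072 0.072 0.072];
```

View pics/wb.png

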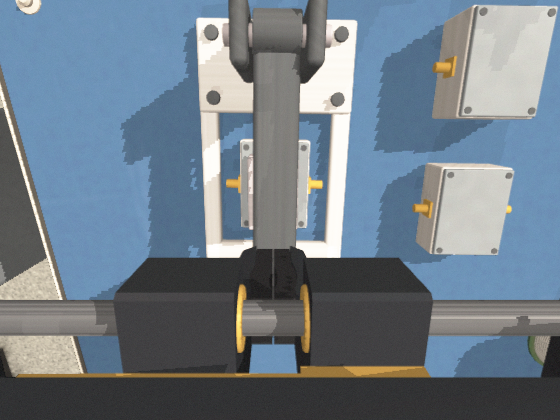

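The bar lies over the stack at (276,150), at about 0.07 rad and close to foot contact, with the fingers on it. I'll press at the press point now.

```bash
python3 - <<'E'
from h import *
s=manip.state(); f0=s['contact_force'][2]
p,o=push(.13,.115,.6,gap=.004,phi=0); p[:2]=(N3-.035*YF)[:2]; manip.move_linear(p,rate=.05,rot=o)
z=p[2]; f0=manip.state()['contact_force'][2]; print('z0',z,f0)
while z>.074+OFF-.012:
    z-=.001; manip.move_linear([p[0],p[1],z],rate=.03); s=manip.state(); f=s['contact_force'][2]
    print(round(z-OFF,4),round(s['tool_pos'][2]-OFF,4),round(f,1),end=' | ')
    if f>20: break
manip.dwell(.3); s=manip.state(); print(s['contact_force'].round(1),s['clock'])
c,T=snap('wrist'); F=toF(cloud(c,T)); q=F[(abs(F[...,0])<.008)&(F[...,1]>.012)&(F[...,1]<.062)&(F[...,2]>.06)&(F[...,2]<.09)]
print(np.polyfit(q[:,1],q[:,2],1), len(q))
E
```

```text
z0 0.0700235453384128 -0.682954217846005
0.0918 0.0917 -0.7 | 0.0908 0.0907 0.1 | 0.0898 0.0897 -0.3 | 0.0888 0.0887 0.4 | 0.0878 0.0878 0.3 | 0.0868 0.0867 -0.1 | 0.0858 0.0857 -0.0 | 0.0848 0.0848 -0.3 | 0.0838 0.0837 -0.3 | 0.0828 0.0828 -0.5 | 0.0818 0.0818 -0.1 | 0.0808 0.0809 1.9 | 0.0798 0.0799 1.5 | 0.0788 0.0789 2.4 | 0.0778 0.0779 3.4 | 0.0768 0.0769 4.8 | 0.0758 0.0759 5.0 | 0.0748 0.075 5.3 | 0.0738 0.0741 6.4 | 0.0728 0.0736 9.8 | 0.0718 0.0735 17.6 | 0.0708 0.0734 23.2 | [-8.6 -3.9 22.8] 50.9833
[0.0007235  0.07370319] 4814
```

The bar is level (slope 0.0007, upper face at 73.7 mm). It rests on the post with about 23 N of press, so I'm handing in.

```bash
python3 -c "
from h import *
print(order.close_job())"
```

```text
the job is handed in; nothing more can be done
None
```

I stacked all three plates on the low module and handed the job in at about 51 s on the robot clock, with the bar level on its rest post and the fingers pressing with about 23 N; no verdict came back.

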